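# Level the crepe griddle and hold the spirit level down

### The arm

A 6-joint arm with a two-finger parallel gripper is mounted at the origin on a cart in front of the work surface, level with it; the furniture and walls round the work are solid. World frame = base frame: x ahead of the robot, y to its left, z up, the work surface at z = 0. Lengths are in m, angles in degrees, forces in N, time in s.
With the tool pointing down it reaches from about 0.4 to 0.825 m from the base axis. Payload 7 kg.
Tool frame: the origin (TCP) lies midway between the tips of the shut fingers; the grasp point (between the pads) lies 19 mm behind it (ctrl.hold_point_z is the distance from the TCP to the grasp point, in m); z points along the fingers, y is the line along which they close (so a half turn about z gives the same grasp; the last joint's range is limited). The gripper opens to 88 mm and grips with 3 to 60 N. Pads are 19 mm wide; open, the fingers measure 130 mm over their backs; the gripper's body (78 mm by 193 mm) begins 47 mm behind the grasp point.
Start: joints at [93.57, 20.546, 0.682, 0, -70.136, -16.507], TCP at [0.151, 0.658, 0.227] pointing down, gripper open.
Joint ranges: [-176.03, 176.03], [-82.01, 121.73], [-58.28, 71.71], [-173.87, 95.51], [-174.79, -0.11], [-173.66, 173.66]. Speed limits (degrees/s): [136.94, 136.94, 172.46, 180, 180, 180].

### API

Orientations are given as [roll, pitch, yaw] about the fixed x, y, z axes, in that order (R = Rz(yaw) Ry(pitch) Rx(roll)).
In Python, from plant import ctrl gives the robot as it stands.
- The arm moves only by the tool apply_moves, never from a script. Its argument "deltas" is a list of rows, each an object with "fingers": the finger opening in mm, from 0 to 87.6; "delta_pos": the shift along the tool's x, y, z in mm, a list of three; "angular": the turn, a rotation vector about the tool's x, y, z in degrees, a list of three. A call has 1 to 10 rows; each row is the pose to reach, as a shift and turn from the pose commanded when the call began, along the tool's axes at that moment; what a row does not reach only later rows make up. A row lasts 1/10 s, in which the tool goes at most 50 mm and 8.59 degrees, less where a joint would pass 70% of its speed; a pose out of reach is approached as far as the arm can. A call with a gripper value outside its range is refused whole. The fingers move at their own pace and stop on an object; the grip force is fixed at half the most. Time passes only in rows, so rows that repeat a pose let the fingers close. It gives the time, the measured TCP pose, the force, the opening and the grip force at its end, in the units of the state.
- ctrl.get_obs(): the state, without advancing time (a new reading comes with each control period).
- ctrl.snapshot(name): name is "side" or "top"; returns the picture (400x640x3 uint8, red, green, blue); there is no depth.
- ctrl.camera_params(name): a dict with "fx", "fy", "cx", "cy" (pixels), "cam_to_world" (4x4, takes a point from camera to world coordinates). Camera axes: x right, y up, looking along -z (the intrinsics and any distortion apply to the point x, -y, -z); pixel columns grow to the right and rows downward; lengths in m; the calibration is good to about 2 mm. A picture is of the moment at which its call begins. camera_params takes no time and is no camera call.
- ctrl.close_job(): hands the job in; it is judged then, once.
The state is a dict: "clock": time; "joint_pos": joint angles; "qvel": joint speeds; "tau": joint torques, N m; "tool_pos": TCP position; "orientation": TCP orientation; "force": force on the tool from outside, world axes, zero at the start; "moment": the same for the moment, N m; "opening": finger opening in m; "gripper_force": force on a finger pad.
Only numpy, scipy, OpenCV 4.12 (cv2) and the standard library are available. Lean on these libraries where they do the work, as an engineer would, in place of code of your own. Each camera call takes 0.05 s, during which the arm holds its last target. There are 200 camera calls.

### The job

Batter runs off this crepe griddle, because its screw foot is wound in too far. Lay the spirit level flat on the middle of the plate, along the line to the foot's wing knob, and let go of it; then turn the knob until the bubble rests between the two black lines. Then press the level firmly down on the plate by its metal top, never touching the vial, and finish still pressing, with the bubble between its lines, so that I can tighten the lock nut; leave everything else on the worktop where it is.

Things in the scene. Friction and masses are not known exactly. Their poses are not given: they have to be found in the camera images.
- level_centre (a point): centre (half-way up) of the loose spirit level: a red and bright-metal beam 200 mm long (its own x axis), 26 mm wide (y) and 40 mm high (z up), 0.34 kg, black end caps; grasp it across its 26 mm width. The lime-green vial is sunk 3 mm into a notch of the top, 68 mm long, in the middle of the length; the bare metal top reaches from 34 to 96 mm from the centre on both sides of it. It starts lying upright and flat on the worktop. It may be laid either way round
- vial: the vial, the black and lime-green insert in the level's top, 66 mm long and 3 mm below the metal beside it; its origin lies in the middle of the level's underside, with the level's axes. It must not be touched
- bubble (a joint): place of the whitish bubble along the level's own x axis, in m; 0 = centred, limits +-0.022. The bubble is 16 mm long and the two black lines stand 11.5 mm either side of the centre. It goes to the higher end, 1 mm for each 1 mrad of slope along the level, and takes about 1.5 s to come to rest after the level has been moved or tilted
- plate_centre (a point): centre of the upper face of the griddle's flat, black, round, cold iron plate, 310 mm in diameter, about 75 mm above the worktop; z is the plate's normal, the own -y axis points along the plate to the screw foot and its knob. The griddle stands on two fixed feet on its +y side and cannot be shifted. The plate leans down toward the knob at the start, by about 5 to 15 mrad
- crepe_plate: the griddle's iron plate, 19 mm thick; its origin lies in the middle of its underside, axes as plate_centre. With the round steel housing under it it is one stiff piece, which tilts as the screw foot moves and gives less than 1 mrad under a press of 20 N
- knob_grip (a point): the black wing knob on the screw foot's upright spindle, 195 mm from the plate's centre on its -y side: this point lies on the spindle's axis in the middle of the grip bar, 100 mm above the worktop. The bar is 46 mm long (own x axis), 11 mm wide (y) and 24 mm high; grasp it across its width, from above. The knob turns on the spot, it does not rise or sink
- foot_knob (a joint): turn of the wing knob in rad, growing clockwise as seen from above; clockwise raises the knob's side of the plate, by 10 mrad of tilt a radian. Limits -1.6 and 1.0. It starts at -1.15 to -0.8, and level is reached after 0.4 to 1.5 rad clockwise, where only the bubble tells. It has 0.15 N m of friction and stays where it is left
- level: the same spirit level as a whole; its origin lies in the middle of its underside, 20 mm below level_centre
- batter_mug: bystander, not part of the job: cream and pink mug, 79x114x96 mm, origin in its underside
- apple: bystander, not part of the job: red apple, 68 mm, origin in its underside
- spreader: bystander, not part of the job: wooden T-shaped batter spreader lying on the worktop, 175x165x14 mm, origin in the middle of its cross bar

How it is judged:
By the outcome, as a careful person would: the job done as asked, in the order asked, and still so for the second after the job is handed in, while the arm keeps its last pose, push and grip.
It also fails if it takes over 58 s, if anything falls off the work surface, if the arm or the gripper's body presses on something with over 40 N, if the wrist force passes 120 N, or if a joint passes its speed limit or range.

## Working session

There is one attempt and no reset: what is moved stays moved. The work goes in short steps, Python scripts to look and compute and a tool call to move; the robot and the scene stay as the last step left them, time stands still between calls to the robot, and variables do not carry over. Pictures are saved under pics/ and viewed, at most 10 in all, crops included, and the job is handed in when it is done.

Besides the shell and the picture viewer there is one more tool, called after ">>>" by a JSON object that holds its "op" and its "data", one argument or row to a line. apply_moves: Moves the arm, as the interface text tells. Its arguments: {"type":"object","properties":{"deltas":{"type":"array"}},"required":["deltas"]}

```bash
mkdir -p pics; python3 - <<'E'
from plant import ctrl
import cv2,numpy as np
o=ctrl.get_obs();print(o)
for n in("side","top"):
    im=ctrl.snapshot(n);cv2.imwrite(f"pics/{n}0.png",im[:,:,::-1]);p=ctrl.camera_params(n);print(n,{k:np.round(v,4).tolist() if k!='model' else v for k,v in p.items()})
print(ctrl.hold_point_z)
E
```

```text
{'clock': 0.0, 'joint_pos': array([ 9.35701728e+01,  2.05900242e+01,  6.34459819e-01, -1.94176419e-02,
       -7.01359268e+01, -1.65088109e+01]), 'qvel': array([-0.06511541,  0.0393885 , -0.04067978,  0.0211035 ,  0.01552079,
        0.01945948]), 'tau': array([ 4.82715659e-04, -5.82709765e+01,  2.93049985e+01,  6.99693114e+00,
        6.85519277e-03, -1.65815354e-04]), 'tool_pos': array([0.15103635, 0.65738937, 0.22564603]), 'orientation': array([ 1.79907093e+02, -8.49932666e-03, -1.29452437e+01]), 'force': array([0.6071737 , 0.18581898, 0.46181505]), 'moment': array([-0.05582391,  0.02678488,  0.01901385]), 'gripper_force': 0.0, 'opening': 0.08772186051539982}
side {'fx': 397.2015, 'fy': 397.2015, 'cx': 313.1643, 'cy': 199.6992, 'cam_to_world': [[0.9799, 0.108, -0.1679, 0.414], [-0.1996, 0.5277, -0.8256, -0.9095], [-0.0005, 0.8425, 0.5387, 0.7078], [0.0, 0.0, 0.0, 1.0]]}
top {'fx': 428.0124, 'fy': 428.0124, 'cx': 317.6557, 'cy': 201.5439, 'cam_to_world': [[-0.0087, 0.9819, -0.1891, 0.3697], [-0.9999, -0.0103, -0.0079, 0.0535], [-0.0097, 0.189, 0.9819, 1.1858], [0.0, 0.0, 0.0, 1.0]]}
0.0188
```

View pics/side0.png

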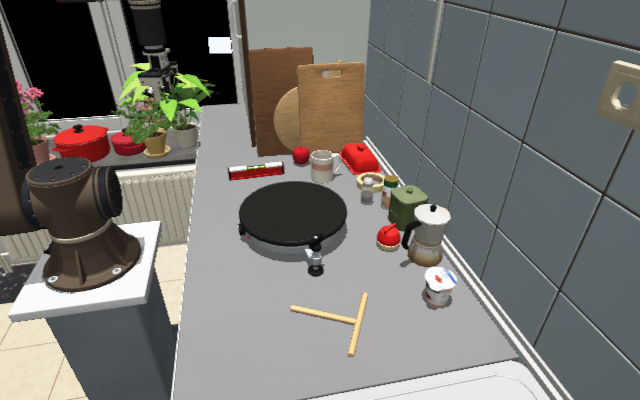

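View pics/top0.png

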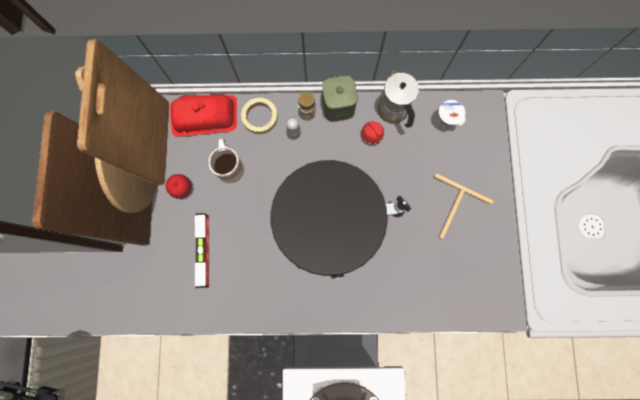

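Side view: the level is at about (256,171), the plate at (293,213), the knob at (316,243). Top view: the level runs vertically at (201,250), the plate is at (329,217), the knob at (402,205). Next, zoomed crops for the details.

```bash
python3 - <<'E'
import cv2,numpy as np
t=cv2.imread("pics/top0.png");s=cv2.imread("pics/side0.png")
r=lambda im,x,y,w,h,f:cv2.resize(im[y:y+h,x:x+w],None,fx=f,fy=f,interpolation=cv2.INTER_CUBIC)
a=r(t,180,205,45,90,6);b=r(t,375,185,45,45,6);c=r(s,220,150,75,45,6);d=r(s,290,225,50,60,5)
H=560;W=800;o=np.zeros((H,W,3),np.uint8)
o[:540,:270]=a;o[:270,270:540]=b;o[270:540,270:720]=c;o[:270,550:800]=d[:270]
cv2.imwrite("pics/m1.png",o)
E
```

```text
(no output)
```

View pics/m1.png

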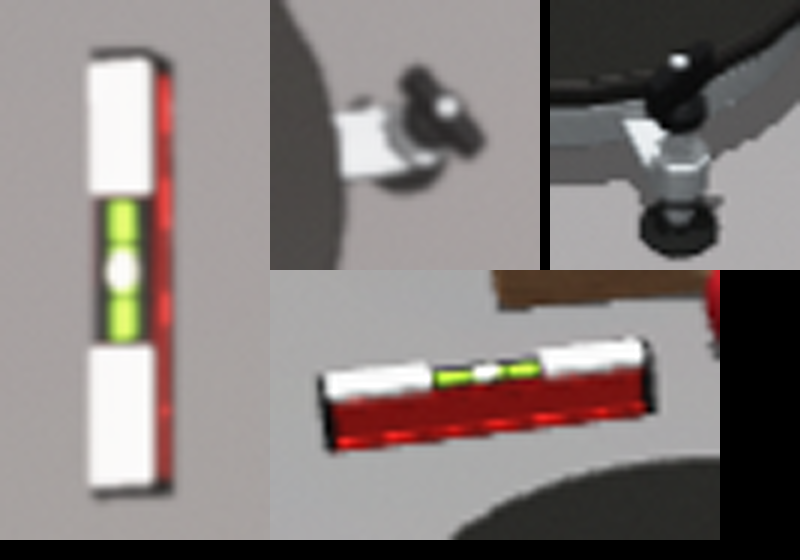

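The mosaic shows the white metal tops and lime vial with a centred bubble in both views. The knob bar runs from about (398,197) to (409,210) in the top view, with a white dot at about (404,202) top and (316,237) side.

```bash
cat >h.py <<'E'
from plant import ctrl
import cv2,numpy as np
def ray(n,uv):
    p=ctrl.camera_params(n);T=np.array(p["cam_to_world"])
    d=T[:3,:3]@[(uv[0]-p["cx"])/p["fx"],-(uv[1]-p["cy"])/p["fy"],-1];return T[:3,3],d/np.linalg.norm(d)
def onz(n,uv,z):
    o,d=ray(n,uv);return o+d*(z-o[2])/d[2]
def tri(a,b):
    o1,d1=ray("top",a);o2,d2=ray("side",b)
    s=np.linalg.lstsq(np.c_[d1,-d2],o2-o1,rcond=None)[0];p,q=o1+s[0]*d1,o2+s[1]*d2
    return (p+q)/2,np.linalg.norm(p-q)
def proj(n,P):
    p=ctrl.camera_params(n);T=np.linalg.inv(np.array(p["cam_to_world"]));c=T[:3,:3]@P+T[:3,3]
    return np.array([p["cx"]-p["fx"]*c[0]/c[2],p["cy"]+p["fy"]*c[1]/c[2]])
def blobs(mask,box,mn=4):
    x,y,w,h=box;m=np.zeros(mask.shape,np.uint8);m[y:y+h,x:x+w]=mask[y:y+h,x:x+w]
    n,l,s,c=cv2.connectedComponentsWithStats(m);return [(int(s[i,4]),c[i],l==i) for i in range(1,n) if s[i,4]>=mn]
def white(im):return ((im.min(2)>215)).astype(np.uint8)
def lime(im):
    i=im.astype(int);return ((i[:,:,1]-i[:,:,2]>70)&(i[:,:,1]-i[:,:,0]>15)).astype(np.uint8)
E
python3 - <<'E'
from h import *
np.set_printoptions(precision=4,suppress=True)
t=cv2.imread("pics/top0.png")[:,:,::-1];s=cv2.imread("pics/side0.png")[:,:,::-1]
W=lambda im,b,mn=40:[x for x in blobs(white(im),b,mn)]
a=sorted(W(t,(180,205,45,90)),key=lambda x:x[1][1]);b=sorted(W(s,(220,150,75,45)),key=lambda x:x[1][0])
for x in a:print("top",x[0],x[1])
for x in b:print("side",x[0],x[1])
# side left end is low x = top image bottom
P=[tri(a[-1][1],b[0][1]),tri(a[0][1],b[-1][1])];print(P)
d=P[1][0]-P[0][0];print("centre",(P[0][0]+P[1][0])/2,"yaw",np.degrees(np.arctan2(d[1],d[0])),np.linalg.norm(d))
kt=blobs((t.min(2)>150).astype(np.uint8),(399,198,10,9),1);ks=blobs((s.min(2)>150).astype(np.uint8),(311,232,10,9),1)
print([(x[0],x[1]) for x in kt],[(x[0],x[1]) for x in ks])
# plate
for n,im,bx in(("top",t,(255,150,135,125)),("side",s,(230,175,125,70))):
    m=(im.max(2)<70).astype(np.uint8);m=cv2.morphologyEx(m,cv2.MORPH_OPEN,np.ones((9,9)))
    q=max(blobs(m,bx),key=lambda x:x[0]);c=max(cv2.findContours(q[2].astype(np.uint8),0,1)[0],key=len)
    e=cv2.fitEllipse(cv2.convexHull(c));print(n,q[0],e,cv2.boundingRect(c))
    if n=="top":
        for z in(.07,.075,.08):
            pts=np.array([onz(n,p[0],z)[:2] for p in c]);(cc,r)=cv2.minEnclosingCircle(pts.astype(np.float32));
            A=np.c_[2*pts,np.ones(len(pts))];f=np.linalg.lstsq(A,(pts**2).sum(1),rcond=None)[0];print(z,f[:2],np.sqrt(f[2]+f[:2]@f[:2]),cc,r)
E
```

```text
top 214 [199.514  225.7897]
top 224 [199.4643 273.7054]
side 59 [237.5593 167.678 ]
side 58 [272.9655 163.5862]
[(array([0.3995, 0.3775, 0.0393]), np.float64(0.0007424799116802302)), (array([0.5273, 0.3829, 0.0397]), np.float64(0.0005144345547084491))]
centre [0.4634 0.3802 0.0395] yaw 2.3839716317761894 0.12787585748176045
[(11, array([406.7273, 198.9091])), (8, array([404.125, 202.125]))] [(4, array([315.5, 236.5]))]Traceback (most recent call last):
  File "<stdin>", line 16, in <module>
ValueError: max() iterable argument is empty
```

```bash
python3 - <<'E'
from h import *
np.set_printoptions(precision=4,suppress=True)
t=cv2.imread("pics/top0.png")[:,:,::-1];s=cv2.imread("pics/side0.png")[:,:,::-1]
print("plate rgb",t[217,329],s[213,293],"knob",t[207,406],s[246,315])
print("knob dot",tri((404.12,202.12),(315.5,236.5)))
E_={}
for n,im,bx in(("top",t,(255,150,135,125)),("side",s,(230,175,125,70))):
    ref=im[217,329] if n=="top" else im[213,293]
    m=(np.abs(im.astype(int)-ref).max(2)<18).astype(np.uint8);m=cv2.morphologyEx(m,cv2.MORPH_OPEN,np.ones((7,7)))
    q=max(blobs(m,bx),key=lambda x:x[0]);c=max(cv2.findContours(q[2].astype(np.uint8),0,1)[0],key=len)
    h=cv2.convexHull(c)[:,0];print(n,q[0],cv2.fitEllipse(h),cv2.boundingRect(c))
    for z in(.065,.075,.085):
        pts=np.array([onz(n,p,z)[:2] for p in h])
        A=np.c_[2*pts,np.ones(len(pts))];f=np.linalg.lstsq(A,(pts**2).sum(1),rcond=None)[0];r=np.sqrt(f[2]+f[:2]@f[:2]);print(z,f[:2],r,np.std(np.hypot(*(pts-f[:2]).T)))
# knob bar
print("bar dir at z=.112")
m=(t.max(2)<75).astype(np.uint8)
for q in blobs(m,(393,190,24,26),10):
    v,u=np.nonzero(q[2]);p=np.array([onz("top",(a,b),.11)[:2] for a,b in zip(u,v)]);c=p.mean(0)
    (cx,sz,an)=cv2.minAreaRect(p.astype(np.float32)*1000);print(q[0],q[1],c,cx,sz,an)
E
```

```text
plate rgb [75 72 71] [42 42 40] knob [52 49 49] [23 25 25]
knob dot (array([ 0.5727, -0.1585,  0.1106]), np.float64(0.0004988441628535857))
top 10466 ((328.4419250488281, 217.5605926513672), (114.8340835571289, 116.04341888427734), 101.60430145263672) (271, 161, 116, 114)
0.065 [0.546  0.0345] 0.15368103532784258 0.0005776936410708406
0.075 [0.5444 0.0347] 0.15230983954990263 0.0005725392569928561
0.085 [0.5429 0.0349] 0.1509386437719615 0.0005673848729148842
side 5116 ((292.2914123535156, 212.37196350097656), (61.63241195678711, 106.98838806152344), 88.12810516357422) (240, 182, 106, 62)
0.065 [0.5457 0.0398] 0.15597968525328426 0.0017060502721386926
0.075 [0.5437 0.025 ] 0.15355303886794042 0.001679508477805785
0.085 [0.5416 0.0103] 0.15112639248259602 0.0016529666834729081
bar dir at z=.112
90 [402.0333 204.4333] [ 0.5671 -0.153 ] (566.406982421875, -151.67103576660156) (41.491825103759766, 21.62362289428711) 38.79217529296875
16 [398.5    214.1875] [ 0.542  -0.1429] (542.5103149414062, -141.69908142089844) (20.463848114013672, 5.145811080932617) 89.41512298583984
```

```bash
cat >>h.py <<'E'
def rel(p,yaw):
    "tool-frame mm shift and turn about tool z from commanded-ish pose to p, yaw"
    o=ctrl.get_obs();d=np.array(p)-o["tool_pos"];y=o["orientation"][2];c,s=np.cos(np.radians(y)),np.sin(np.radians(y))
    print("t",o["clock"],"pos",np.round(o["tool_pos"],4),"rpy",np.round(o["orientation"],2),"j",np.round(o["joint_pos"],1),"F",np.round(o["force"],1))
    print("delta mm",np.round(1000*np.array([d[0]*c+d[1]*s,d[0]*s-d[1]*c,-d[2]]),1),"turn z",round(-((yaw-y+180)%360-180),2))
E
python3 - <<'E'
from h import *
np.set_printoptions(precision=3,suppress=True)
for uv in((258,155),(312,150),(365,145),(246,100)):print(uv,onz("side",uv,0))
rel((.4634,.3802,.12),2.4)
E
```

```text
(258, 155) [0.484 0.546 0.   ]
(312, 150) [0.706 0.548 0.   ]
(365, 145) [0.934 0.551 0.   ]
(246, 100) [0.477 1.237 0.   ]
t 0.1 pos [0.151 0.657 0.226] rpy [179.92  -0.01 -12.94] j [ 93.6  20.6   0.6  -0.  -70.1 -16.5] F [-0.   0.2  0.6]
delta mm [366.5 200.2 105.7] turn z -15.34
```

>>> {"op": "apply_moves", "data": {
  "deltas": [
    {"fingers": 60, "delta_pos": [20, 11, 2], "angular": [0, 0, -1]},
    {"fingers": 60, "delta_pos": [60, 33, 10], "angular": [0, 0, -3]},
    {"fingers": 60, "delta_pos": [102, 56, 22], "angular": [0, 0, -5]},
    {"fingers": 60, "delta_pos": [144, 79, 35], "angular": [0, 0, -7]},
    {"fingers": 60, "delta_pos": [186, 102, 48], "angular": [0, 0, -9]},
    {"fingers": 60, "delta_pos": [228, 125, 61], "angular": [0, 0, -11]},
    {"fingers": 60, "delta_pos": [270, 148, 74], "angular": [0, 0, -13]},
    {"fingers": 60, "delta_pos": [312, 171, 87], "angular": [0, 0, -14.5]},
    {"fingers": 60, "delta_pos": [348, 190, 98], "angular": [0, 0, -15.3]},
    {"fingers": 60, "delta_pos": [366, 200, 106], "angular": [0, 0, -15.3]}
  ]
}}

```text
clock: 1.1
tool_pos: [0.4646, 0.3782, 0.1193]
orientation: [179.9, 0.1, 2.3]
force: [0.1, 1.1, 0.0]
opening: 0.0603
gripper_force: 0.0
```

```bash
python3 - <<'E'
from h import *
im=ctrl.snapshot("side")
rel((.4634,.3802,.008),2.4)
cv2.imwrite("pics/s2.png",cv2.resize(im[60:210,170:370,::-1],None,fx=3,fy=3))
E
```

```text
t 1.15 pos [0.4651 0.3767 0.118 ] rpy [1.7983e+02 1.3000e-01 2.1700e+00] j [ 57.7  18.7 -17.2  -0.  -54.2  34.5] F [ 0.9 -1.2 -1.5]
delta mm [ -1.5  -3.6 110. ] turn z -0.23
```

View pics/s2.png

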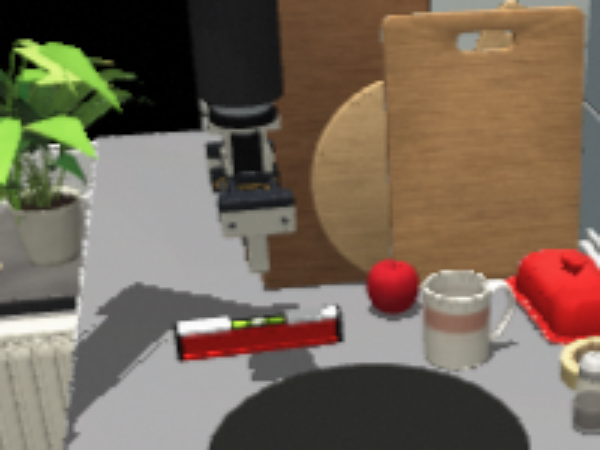

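Tool hangs over the level's middle. Descending.

>>> {"op": "apply_moves", "data": {
  "deltas": [
    {"fingers": 60, "delta_pos": [0, 0, 25], "angular": [0, 0, 0]},
    {"fingers": 60, "delta_pos": [-1, -2, 55], "angular": [0, 0, 0]},
    {"fingers": 60, "delta_pos": [-1, -2, 75], "angular": [0, 0, 0]},
    {"fingers": 60, "delta_pos": [-1, -2, 85], "angular": [0, 0, 0]},
    {"fingers": 60, "delta_pos": [-1, -2, 90], "angular": [0, 0, 0]},
    {"fingers": 60, "delta_pos": [-1, -2, 90], "angular": [0, 0, 0]}
  ]
}}

```text
clock: 1.75
tool_pos: [0.4619, 0.383, 0.0304]
orientation: [180.0, 0.0, 2.4]
force: [-0.7, -0.5, -0.5]
opening: 0.0599
gripper_force: 0.0
```

```bash
python3 - <<'E'
from h import *
rel((.4634,.3802,.009),2.4)
E
```

```text
t 1.75 pos [0.4619 0.383  0.0304] rpy [1.7997e+02 1.0000e-02 2.3800e+00] j [ 58.3  24.6 -22.1   0.  -43.4  34.1] F [-0.7 -0.5 -0.5]
delta mm [ 1.4  2.9 21.4] turn z -0.02
```

>>> {"op": "apply_moves", "data": {
  "deltas": [
    {"fingers": 60, "delta_pos": [1, 3, 10], "angular": [0, 0, 0]},
    {"fingers": 60, "delta_pos": [1, 3, 19], "angular": [0, 0, 0]},
    {"fingers": 60, "delta_pos": [1, 3, 21], "angular": [0, 0, 0]},
    {"fingers": 20, "delta_pos": [1, 3, 21], "angular": [0, 0, 0]},
    {"fingers": 20, "delta_pos": [1, 3, 21], "angular": [0, 0, 0]},
    {"fingers": 20, "delta_pos": [1, 3, 21], "angular": [0, 0, 0]},
    {"fingers": 20, "delta_pos": [1, 3, 21], "angular": [0, 0, 0]},
    {"fingers": 20, "delta_pos": [1, 3, 21], "angular": [0, 0, 0]},
    {"fingers": 20, "delta_pos": [1, 3, 21], "angular": [0, 0, 0]}
  ]
}}

```text
clock: 2.65
tool_pos: [0.4632, 0.38, 0.0098]
orientation: [-180.0, -0.0, 2.4]
force: [-0.7, 0.1, 2.5]
opening: 0.0259
gripper_force: 30.0
```

>>> {"op": "apply_moves", "data": {
  "deltas": [
    {"fingers": 20, "delta_pos": [0, 0, -15], "angular": [0, 0, 0]},
    {"fingers": 20, "delta_pos": [0, 0, -45], "angular": [0, 0, 0]},
    {"fingers": 20, "delta_pos": [0, 0, -85], "angular": [0, 0, 0]},
    {"fingers": 20, "delta_pos": [2, 15, -115], "angular": [0, 0, 4]},
    {"fingers": 20, "delta_pos": [8, 40, -130], "angular": [0, 0, 10]},
    {"fingers": 20, "delta_pos": [16, 75, -135], "angular": [0, 0, 18]},
    {"fingers": 20, "delta_pos": [24, 110, -135], "angular": [0, 0, 26]},
    {"fingers": 20, "delta_pos": [32, 145, -135], "angular": [0, 0, 34]},
    {"fingers": 20, "delta_pos": [39, 180, -135], "angular": [0, 0, 42]},
    {"fingers": 20, "delta_pos": [45, 210, -135], "angular": [0, 0, 49]}
  ]
}}

```text
clock: 3.65
tool_pos: [0.5162, 0.1701, 0.144]
orientation: [179.9, 0.0, -47.0]
force: [0.3, -0.2, -3.2]
opening: 0.0258
gripper_force: 30.0
```

```bash
python3 - <<'E'
from h import *
rel((.544,.035,.13),-81.7)
E
```

```text
t 3.65 pos [0.5162 0.1701 0.144 ] rpy [ 1.7994e+02  3.0000e-02 -4.7000e+01] j [ 38.9  12.3 -22.5  -0.  -55.3   4.1] F [ 0.3 -0.2 -3.2]
delta mm [117.7  71.8  14. ] turn z 34.7
```

>>> {"op": "apply_moves", "data": {
  "deltas": [
    {"fingers": 20, "delta_pos": [27, 16, 0], "angular": [0, 0, 7.5]},
    {"fingers": 20, "delta_pos": [55, 34, 3], "angular": [0, 0, 15]},
    {"fingers": 20, "delta_pos": [82, 50, 6], "angular": [0, 0, 22.5]},
    {"fingers": 20, "delta_pos": [104, 64, 10], "angular": [0, 0, 29]},
    {"fingers": 20, "delta_pos": [115, 71, 14], "angular": [0, 0, 33.5]},
    {"fingers": 20, "delta_pos": [118, 72, 14], "angular": [0, 0, 35]},
    {"fingers": 20, "delta_pos": [118, 72, 14], "angular": [0, 0, 35]},
    {"fingers": 20, "delta_pos": [118, 72, 14], "angular": [0, 0, 35]}
  ]
}}

```text
clock: 4.45
tool_pos: [0.5454, 0.0373, 0.1306]
orientation: [-180.0, 0.0, -81.5]
force: [0.8, 0.3, -3.7]
opening: 0.026
gripper_force: 30.0
```

```bash
python3 - <<'E'
from h import *
rel((.544,.035,.09),-81.7)
t=ctrl.snapshot("top");s=ctrl.snapshot("side")
o=np.zeros((600,800,3),np.uint8)
o[:,:420]=cv2.resize(t[130:280,250:430,::-1],(420,350))[:350].repeat(1,0) if 0 else cv2.resize(t[120:300,260:386,::-1],(420,600))
o[:,420:]=cv2.resize(s[150:300,230:325,::-1],(380,600));cv2.imwrite("pics/m3.png",o)
E
```

```text
t 4.45 pos [0.5454 0.0373 0.1306] rpy [-1.800e+02  1.000e-02 -8.153e+01] j [ 24.4  13.4 -23.1  -0.  -53.5 -16. ] F [ 0.8  0.3 -3.7]
delta mm [ 2.1  1.7 40.6] turn z 0.17
```

View pics/m3.png

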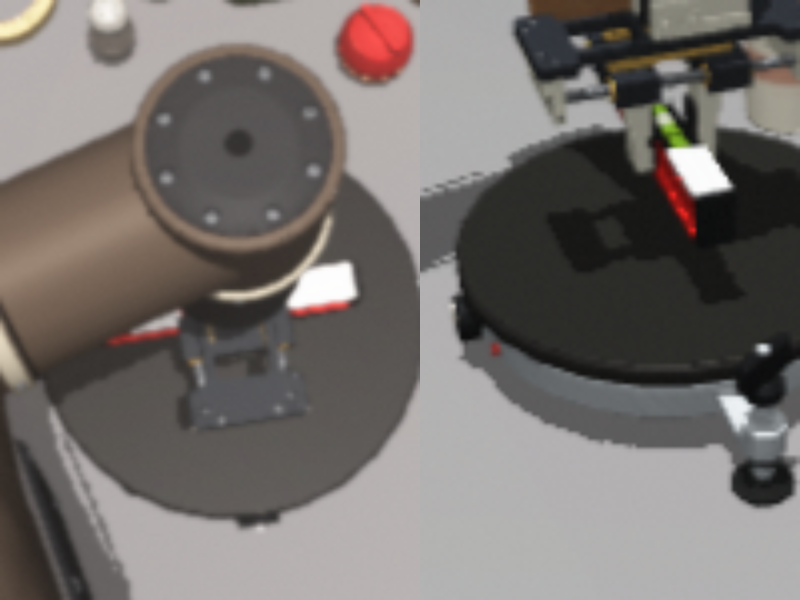

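The level hangs over the plate's middle, pointing at the knob, and the arm hides the vial from the top camera. Lowering.

>>> {"op": "apply_moves", "data": {
  "deltas": [
    {"fingers": 20, "delta_pos": [1, 1, 12], "angular": [0, 0, 0]},
    {"fingers": 20, "delta_pos": [2, 2, 26], "angular": [0, 0, 0]},
    {"fingers": 20, "delta_pos": [2, 2, 36], "angular": [0, 0, 0]},
    {"fingers": 20, "delta_pos": [2, 2, 40], "angular": [0, 0, 0]},
    {"fingers": 20, "delta_pos": [2, 2, 42], "angular": [0, 0, 0]},
    {"fingers": 20, "delta_pos": [2, 2, 43], "angular": [0, 0, 0]},
    {"fingers": 20, "delta_pos": [2, 2, 43], "angular": [0, 0, 0]},
    {"fingers": 20, "delta_pos": [2, 2, 43], "angular": [0, 0, 0]}
  ]
}}

```text
clock: 5.35
tool_pos: [0.544, 0.0346, 0.088]
orientation: [-180.0, 0.0, -81.6]
force: [-0.7, -0.9, -2.8]
opening: 0.0259
gripper_force: 30.0
```

>>> {"op": "apply_moves", "data": {
  "deltas": [
    {"fingers": 20, "delta_pos": [0, 0, 1], "angular": [0, 0, 0]},
    {"fingers": 20, "delta_pos": [0, 0, 2], "angular": [0, 0, 0]},
    {"fingers": 20, "delta_pos": [0, 0, 2.5], "angular": [0, 0, 0]},
    {"fingers": 20, "delta_pos": [0, 0, 2.5], "angular": [0, 0, 0]}
  ]
}}

```text
clock: 5.75
tool_pos: [0.5438, 0.0345, 0.085]
orientation: [-180.0, 0.0, -81.6]
force: [0.3, -0.1, -2.7]
opening: 0.0259
gripper_force: 30.0
```

>>> {"op": "apply_moves", "data": {
  "deltas": [
    {"fingers": 20, "delta_pos": [0, 0, 0.7], "angular": [0, 0, 0]},
    {"fingers": 20, "delta_pos": [0, 0, 1.2], "angular": [0, 0, 0]},
    {"fingers": 20, "delta_pos": [0, 0, 1.2], "angular": [0, 0, 0]}
  ]
}}

```text
clock: 6.05
tool_pos: [0.5439, 0.0344, 0.0842]
orientation: [-180.0, -0.0, -81.6]
force: [-1.2, -2.3, 1.5]
opening: 0.0258
gripper_force: 30.0
```

>>> {"op": "apply_moves", "data": {
  "deltas": [
    {"fingers": 40, "delta_pos": [0, 0, 0], "angular": [0, 0, 0]},
    {"fingers": 50, "delta_pos": [0, 0, 0], "angular": [0, 0, 0]},
    {"fingers": 50, "delta_pos": [0, 0, 0], "angular": [0, 0, 0]},
    {"fingers": 50, "delta_pos": [0, 0, 0], "angular": [0, 0, 0]},
    {"fingers": 50, "delta_pos": [0, 0, -15], "angular": [0, 0, 0]},
    {"fingers": 50, "delta_pos": [0, 0, -45], "angular": [0, 0, 0]},
    {"fingers": 50, "delta_pos": [0, 0, -85], "angular": [0, 0, 0]},
    {"fingers": 50, "delta_pos": [30, 0, -110], "angular": [0, 0, 5]},
    {"fingers": 50, "delta_pos": [70, 0, -110], "angular": [0, 0, 12]},
    {"fingers": 50, "delta_pos": [110, 0, -110], "angular": [0, 0, 20]}
  ]
}}

```text
clock: 7.05
tool_pos: [0.5605, -0.0749, 0.1954]
orientation: [-179.8, 0.1, -101.8]
force: [1.2, 1.1, 0.1]
opening: 0.0497
gripper_force: 0.0
```

```bash
python3 - <<'E'
from h import *
rel((.5727,-.1585,.16),-141.2)
E
```

```text
t 7.05 pos [ 0.5605 -0.0749  0.1954] rpy [-1.7984e+02  7.0000e-02 -1.0183e+02] j [ 12.2  11.5 -16.1   0.  -62.2 -24. ] F [1.2 1.1 0.1]
delta mm [ 79.3 -29.1  35.4] turn z 39.37
```

>>> {"op": "apply_moves", "data": {
  "deltas": [
    {"fingers": 50, "delta_pos": [25, -9, 0], "angular": [0, 0, 8]},
    {"fingers": 50, "delta_pos": [50, -19, 10], "angular": [0, 0, 16]},
    {"fingers": 50, "delta_pos": [70, -26, 20], "angular": [0, 0, 24]},
    {"fingers": 50, "delta_pos": [79, -29, 28], "angular": [0, 0, 32]},
    {"fingers": 50, "delta_pos": [79, -29, 34], "angular": [0, 0, 38]},
    {"fingers": 50, "delta_pos": [79, -29, 35], "angular": [0, 0, 39.4]},
    {"fingers": 50, "delta_pos": [79, -29, 35], "angular": [0, 0, 39.4]}
  ]
}}

```text
clock: 7.75
tool_pos: [0.5721, -0.1575, 0.1588]
orientation: [180.0, -0.0, -140.9]
force: [0.0, 0.3, 0.5]
opening: 0.0499
gripper_force: 0.0
```

```bash
python3 - <<'E'
from h import *
rel((.5727,-.1585,.084),-141.2)
t=ctrl.snapshot("top");s=ctrl.snapshot("side")
o=np.zeros((600,800,3),np.uint8)
o[:320,:]=cv2.resize(t[170:250,260:460,::-1],(800,320),interpolation=2)
o[320:,:420]=cv2.resize(s[180:250,250:355,::-1],(420,280),interpolation=2);cv2.imwrite("pics/m4.png",o)
E
```

```text
t 7.75 pos [ 0.5721 -0.1575  0.1588] rpy [ 1.7999e+02 -2.0000e-02 -1.4093e+02] j [  3.5  15.9 -15.3   0.  -58.8 -54.4] F [0.  0.3 0.5]
delta mm [ 0.2 -1.1 74.8] turn z 0.27
```

View pics/m4.png

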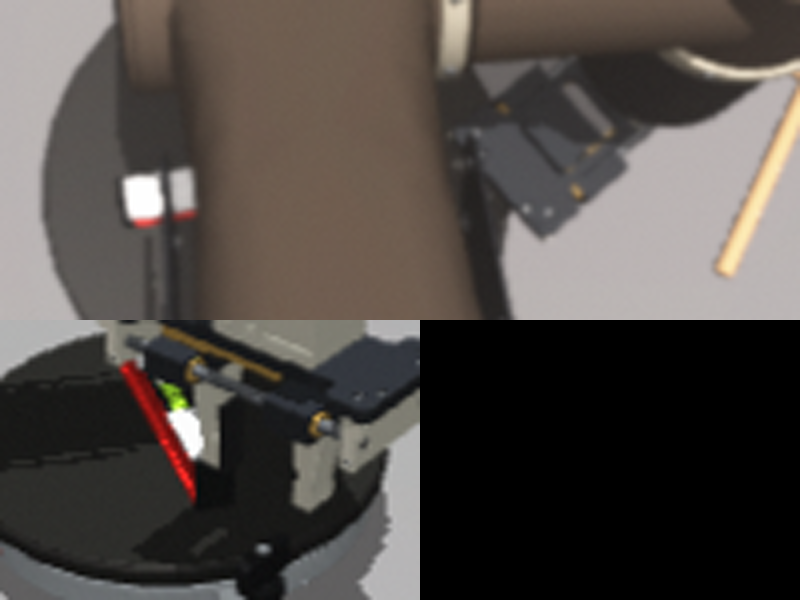

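The arm hides the vial in both views, so I'll swing aside once to read the bubble.

>>> {"op": "apply_moves", "data": {
  "deltas": [
    {"fingers": 50, "delta_pos": [0, 0, -30], "angular": [0, 0, 0]},
    {"fingers": 50, "delta_pos": [40, -18, -60], "angular": [0, 0, 0]},
    {"fingers": 50, "delta_pos": [80, -36, -80], "angular": [0, 0, 0]},
    {"fingers": 50, "delta_pos": [122, -55, -100], "angular": [0, 0, 0]},
    {"fingers": 50, "delta_pos": [163, -74, -100], "angular": [0, 0, 0]},
    {"fingers": 50, "delta_pos": [204, -92, -100], "angular": [0, 0, 0]},
    {"fingers": 50, "delta_pos": [235, -106, -100], "angular": [0, 0, 0]},
    {"fingers": 50, "delta_pos": [244, -110, -100], "angular": [0, 0, 0]}
  ]
}}

```text
clock: 8.65
tool_pos: [0.4502, -0.3987, 0.2594]
orientation: [-180.0, -0.0, -141.1]
force: [-0.4, 0.6, 0.8]
opening: 0.05
gripper_force: 0.0
```

```bash
python3 - <<'E'
from h import *
t=ctrl.snapshot("top");s=ctrl.snapshot("side");np.save("t5.npy",t);np.save("s5.npy",s)
rel((.5727,-.1585,.084),-141.2)
o=np.zeros((600,800,3),np.uint8)
o[:400,:]=cv2.resize(t[190:250,285:405,::-1],(800,400),interpolation=2)
o[400:,:400]=cv2.resize(s[180:240,250:370,::-1],(400,200),interpolation=2);o[400:,400:720]=cv2.resize(t[::2,::2,::-1],(320,200));cv2.imwrite("pics/m5.png",o)
E
```

```text
t 8.75 pos [ 0.451  -0.3975  0.2592] rpy [-1.7997e+02  1.0000e-02 -1.4107e+02] j [-22.8  12.5  -6.2   0.  -71.2 -28.3] F [-0.3  0.6  0.2]
delta mm [-244.8  109.4  175.2] turn z 0.13
```

View pics/m5.png

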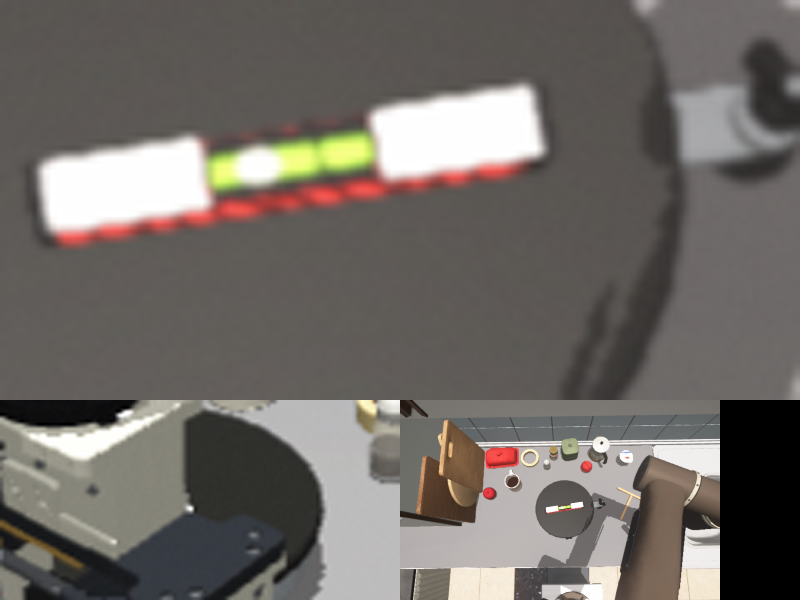

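Level is well laid, aimed at the knob; bubble sits left of centre (crop x≈258 against vial centre 291), i.e. about 14 mm toward the high side.

```bash
cat >>h.py <<'E'
def bubble(t,box=(265,180,120,70)):
    "mm from vial centre, + toward knob (top view, image right)"
    w=sorted(blobs(white(t),box,60),key=lambda b:b[1][0]);a,b=w[0][1],w[-1][1];d=(b-a)/130.;m=(a+b)/2
    u=np.arange(-32,32.01,.5);n=np.array([-d[1],d[0]])
    pr=np.mean([cv2.remap(t[:,:,2].astype(np.float32),*[np.float32([(m+d*x+n*k)[i] for x in u]).reshape(1,-1) for i in(0,1)],cv2.INTER_LINEAR)[0] for k in(-1,0,1)],0)
    q=np.clip(pr-150,0,None);q[abs(u)>29]=0;return (q*u).sum()/q.sum(),pr[::4].round().astype(int),a,b,[x[0] for x in w]
E
python3 - <<'E'
from h import *
print(bubble(np.load("t5.npy")))
t=np.load("t5.npy")
m=((t.max(2)<62)).astype(np.uint8)
for q in blobs(m,(393,190,24,30),10):
    v,u=np.nonzero(q[2]);p=np.array([onz("top",(a,b),.11)[:2]*1000 for a,b in zip(u,v)]);print(q[0],q[1],cv2.minAreaRect(p.astype(np.float32)))
E
```

```text
(np.float64(-12.732271050498657), array([130, 118, 122, 130, 140, 181, 222, 248, 253, 253, 253, 252, 249,
       232, 192, 154, 132, 130, 128, 125, 117, 103, 106, 116, 125, 127,
       129, 129, 128, 126, 120, 108, 130]), array([303.19396552, 217.32327586]), array([353.05982906, 209.41025641]), [232, 234])
84 [402.08333333 204.14285714] ((566.9429321289062, -152.33792114257812), (41.491756439208984, 19.91250991821289), 38.79225540161133)
17 [398.11764706 214.64705882] ((540.4076538085938, -142.2050323486328), (5.562208652496338, 21.100833892822266), 13.53038501739502)
```

>>> {"op": "apply_moves", "data": {
  "deltas": [
    {"fingers": 40, "delta_pos": [-12, 5, 0], "angular": [0, 0, 0]},
    {"fingers": 40, "delta_pos": [-50, 22, 0], "angular": [0, 0, 0]},
    {"fingers": 40, "delta_pos": [-92, 41, 10], "angular": [0, 0, 0]},
    {"fingers": 40, "delta_pos": [-134, 60, 25], "angular": [0, 0, 0]},
    {"fingers": 40, "delta_pos": [-176, 79, 45], "angular": [0, 0, 0]},
    {"fingers": 40, "delta_pos": [-215, 96, 65], "angular": [0, 0, 0]},
    {"fingers": 40, "delta_pos": [-238, 106, 85], "angular": [0, 0, 0]},
    {"fingers": 40, "delta_pos": [-245, 109, 100], "angular": [0, 0, 0]},
    {"fingers": 40, "delta_pos": [-245, 109, 115], "angular": [0, 0, 0]},
    {"fingers": 40, "delta_pos": [-245, 109, 115], "angular": [0, 0, 0]}
  ]
}}

```text
clock: 9.75
tool_pos: [0.5728, -0.155, 0.142]
orientation: [179.9, -0.1, -140.8]
force: [-0.5, 0.2, 0.1]
opening: 0.0397
gripper_force: 0.0
```

```bash
python3 - <<'E'
from h import *
rel((.5727,-.1585,.084),-141.2)
E
```

```text
t 9.75 pos [ 0.5728 -0.155   0.142 ] rpy [ 1.7986e+02 -1.4000e-01 -1.4085e+02] j [  3.7  16.9 -16.3  -0.  -56.9 -54.5] F [-0.5  0.2  0.1]
delta mm [ 2.3 -2.7 58. ] turn z 0.35
```

>>> {"op": "apply_moves", "data": {
  "deltas": [
    {"fingers": 40, "delta_pos": [0, 0, 10], "angular": [0, 0, 0]},
    {"fingers": 40, "delta_pos": [0, 0, 30], "angular": [0, 0, 0]},
    {"fingers": 40, "delta_pos": [0, 0, 45], "angular": [0, 0, 0]},
    {"fingers": 40, "delta_pos": [0, 0, 53], "angular": [0, 0, 0]},
    {"fingers": 40, "delta_pos": [0, 0, 58], "angular": [0, 0, 0]},
    {"fingers": 40, "delta_pos": [0, 0, 58], "angular": [0, 0, 0]},
    {"fingers": 40, "delta_pos": [0, 0, 58], "angular": [0, 0, 0]}
  ]
}}

```text
clock: 10.45
tool_pos: [0.5741, -0.1577, 0.0866]
orientation: [-180.0, 0.0, -141.0]
force: [0.4, -0.6, 0.7]
opening: 0.0403
gripper_force: 0.0
```

```bash
python3 - <<'E'
from h import *
rel((.5727,-.1585,.084),-141.2)
E
```

```text
t 10.45 pos [ 0.5741 -0.1577  0.0866] rpy [-1.7995e+02  4.0000e-02 -1.4103e+02] j [  3.4  20.3 -19.8   0.  -49.9 -54.5] F [ 0.4 -0.6  0.7]
delta mm [1.6 0.3 2.6] turn z 0.17
```

>>> {"op": "apply_moves", "data": {
  "deltas": [
    {"fingers": 40, "delta_pos": [1.5, 0, 3], "angular": [0, 0, 0]},
    {"fingers": 5, "delta_pos": [1.5, 0, 3], "angular": [0, 0, 0]},
    {"fingers": 5, "delta_pos": [1.5, 0, 3], "angular": [0, 0, 0]},
    {"fingers": 5, "delta_pos": [1.5, 0, 3], "angular": [0, 0, 0]},
    {"fingers": 5, "delta_pos": [1.5, 0, 3], "angular": [0, 0, 0]},
    {"fingers": 5, "delta_pos": [1.5, 0, 3], "angular": [0, 0, 0]},
    {"fingers": 5, "delta_pos": [1.5, 0, 3], "angular": [0, 0, 0]}
  ]
}}

```text
clock: 11.15
tool_pos: [0.5717, -0.158, 0.0829]
orientation: [179.9, -0.0, -141.0]
force: [-2.4, 4.3, 2.3]
opening: 0.0242
gripper_force: 28.8
```

Opening of 24 mm is not the 11 mm bar: the fingertips pinch the hub below it. Regrip higher.

>>> {"op": "apply_moves", "data": {
  "deltas": [
    {"fingers": 40, "delta_pos": [0, 0, 0], "angular": [0, 0, 0]},
    {"fingers": 40, "delta_pos": [0, 0, 0], "angular": [0, 0, 0]},
    {"fingers": 40, "delta_pos": [0, 0, -7], "angular": [0, 0, 0]},
    {"fingers": 40, "delta_pos": [0, 0, -10], "angular": [0, 0, 0]},
    {"fingers": 5, "delta_pos": [0, 0, -10], "angular": [0, 0, 0]},
    {"fingers": 5, "delta_pos": [0, 0, -10], "angular": [0, 0, 0]},
    {"fingers": 5, "delta_pos": [0, 0, -10], "angular": [0, 0, 0]},
    {"fingers": 5, "delta_pos": [0, 0, -10], "angular": [0, 0, 0]},
    {"fingers": 5, "delta_pos": [0, 0, -10], "angular": [0, 0, 0]},
    {"fingers": 5, "delta_pos": [0, 0, -10], "angular": [0, 0, 0]}
  ]
}}

```text
clock: 12.15
tool_pos: [0.5717, -0.158, 0.0927]
orientation: [179.9, -0.0, -141.0]
force: [-4.2, 4.4, 3.8]
opening: 0.0105
gripper_force: 30.0
```

>>> {"op": "apply_moves", "data": {
  "deltas": [
    {"fingers": 5, "delta_pos": [0, 0, -10], "angular": [0, 0, 4]},
    {"fingers": 5, "delta_pos": [0, 0, -10], "angular": [0, 0, 12]},
    {"fingers": 5, "delta_pos": [0, 0, -10], "angular": [0, 0, 20]},
    {"fingers": 5, "delta_pos": [0, 0, -10], "angular": [0, 0, 28]},
    {"fingers": 5, "delta_pos": [0, 0, -10], "angular": [0, 0, 36]},
    {"fingers": 5, "delta_pos": [0, 0, -10], "angular": [0, 0, 44]},
    {"fingers": 5, "delta_pos": [0, 0, -10], "angular": [0, 0, 52]},
    {"fingers": 5, "delta_pos": [0, 0, -10], "angular": [0, 0, 60]},
    {"fingers": 5, "delta_pos": [0, 0, -10], "angular": [0, 0, 67]},
    {"fingers": 5, "delta_pos": [0, 0, -10], "angular": [0, 0, 71]}
  ]
}}

```text
clock: 13.15
tool_pos: [0.5706, -0.1589, 0.0993]
orientation: [-179.9, -0.2, 147.6]
force: [6.2, -5.3, -23.1]
opening: 0.0106
gripper_force: 30.0
```

I wrongly repeated the -10 mm lift (rows are relative to the new call). Undo that pull before releasing.

>>> {"op": "apply_moves", "data": {
  "deltas": [
    {"fingers": 5, "delta_pos": [0, 0, 4], "angular": [0, 0, 0]},
    {"fingers": 5, "delta_pos": [0, 0, 5], "angular": [0, 0, 0]},
    {"fingers": 5, "delta_pos": [0, 0, 5], "angular": [0, 0, 0]}
  ]
}}

```text
clock: 13.45
tool_pos: [0.571, -0.159, 0.099]
orientation: [-179.9, -0.1, 148.0]
force: [-8.5, 0.3, 14.0]
opening: 0.0104
gripper_force: 30.0
```

```bash
python3 - <<'E'
from h import *
rel((.5727,-.1585,.20),147.6)
print(ctrl.get_obs()["moment"])
E
```

```text
t 13.45 pos [ 0.571 -0.159  0.099] rpy [-1.7990e+02 -9.0000e-02  1.4801e+02] j [   3.3   19.4  -19.3    0.   -51.5 -125.3] F [-8.5  0.3 14. ]
delta mm [  -1.2    1.3 -101. ] turn z 0.41
[ 0.35331217  2.92997746 -0.15265794]
```

>>> {"op": "apply_moves", "data": {
  "deltas": [
    {"fingers": 40, "delta_pos": [0, 0, 0], "angular": [0, 0, 0]},
    {"fingers": 40, "delta_pos": [0, 0, 0], "angular": [0, 0, 0]},
    {"fingers": 40, "delta_pos": [0, 0, -20], "angular": [0, 0, 0]},
    {"fingers": 40, "delta_pos": [0, 0, -60], "angular": [0, 0, 0]},
    {"fingers": 40, "delta_pos": [-4, -40, -90], "angular": [0, 0, 0]},
    {"fingers": 40, "delta_pos": [-8, -85, -110], "angular": [0, 0, 0]},
    {"fingers": 40, "delta_pos": [-12, -130, -130], "angular": [0, 0, 0]},
    {"fingers": 40, "delta_pos": [-17, -178, -150], "angular": [0, 0, 0]},
    {"fingers": 40, "delta_pos": [-22, -225, -160], "angular": [0, 0, 0]},
    {"fingers": 40, "delta_pos": [-25, -260, -160], "angular": [0, 0, 0]}
  ]
}}

```text
clock: 14.45
tool_pos: [0.4553, -0.395, 0.26]
orientation: [-180.0, 0.2, 148.0]
force: [0.2, -0.5, -0.6]
opening: 0.0397
gripper_force: 0.0
```

```bash
python3 - <<'E'
from h import *
for i in range(14):
    t=ctrl.snapshot("top")
    if i in(0,7,13):print(bubble(t))
np.save("t6.npy",t)
m=((t.max(2)<62)).astype(np.uint8)
for q in blobs(m,(393,190,24,30),10):
    v,u=np.nonzero(q[2]);p=np.array([onz("top",(a,b),.11)[:2]*1000 for a,b in zip(u,v)]);print(q[0],q[1],cv2.minAreaRect(p.astype(np.float32)))
cv2.imwrite("pics/m6.png",cv2.resize(t[190:250,285:425,::-1],(793,340),interpolation=2))
rel((.5727,-.1585,.14),148)
E
```

```text
(np.float64(-0.03440864542637247), array([146, 124, 126, 128, 128, 128, 129, 128, 121, 110, 100, 151, 205,
       244, 252, 253, 253, 253, 251, 244, 204, 152, 115, 117, 125, 128,
       128, 128, 128, 127, 124, 121, 137]), array([302.58974359, 217.37179487]), array([352.59051724, 209.375     ]), [234, 232])
(np.float64(-0.05207998646798002), array([145, 123, 126, 128, 128, 128, 129, 128, 120, 109, 101, 152, 207,
       244, 252, 253, 253, 253, 251, 244, 203, 153, 116, 117, 124, 128,
       128, 128, 127, 127, 124, 121, 137]), array([302.62553191, 217.34468085]), array([352.59051724, 209.375     ]), [235, 232])
(np.float64(-0.08511929984649763), array([145, 124, 127, 128, 128, 128, 128, 127, 120, 110, 100, 152, 207,
       245, 252, 253, 253, 253, 251, 244, 202, 152, 115, 117, 124, 128,
       128, 128, 127, 126, 124, 121, 138]), array([302.62553191, 217.34468085]), array([352.59051724, 209.375     ]), [235, 232])
71 [402.30985915 203.94366197] ((571.2991333007812, -154.23638916015625), (21.456241607666016, 40.90132522583008), 73.61894989013672)
19 [398.10526316 214.52631579] ((540.7084350585938, -142.13267517089844), (6.180878162384033, 21.100831985473633), 13.53157901763916)
t 15.15 pos [ 0.456  -0.3919  0.2579] rpy [180.     0.   148.01] j [-22.1  12.6  -6.3   0.  -71.1 -99.9] F [-0.4 -0.1 -0.5]
delta mm [ 24.7 259.8 117.9] turn z 0.01
```

View pics/m6.png

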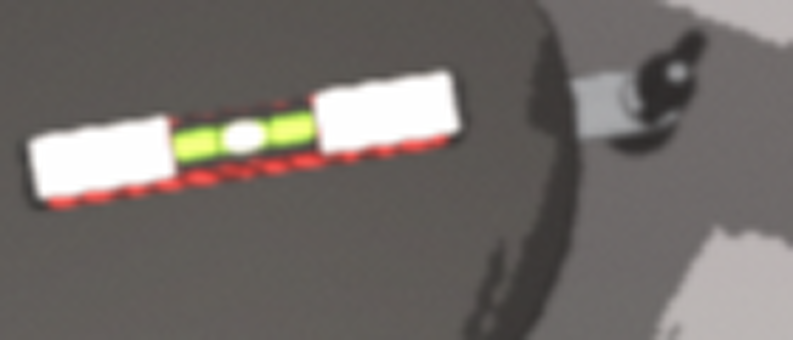

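The bubble rests centred between its lines. Now compute the press point, 68 mm from the centre toward the side away from the knob.

```bash
python3 - <<'E'
from h import *
t=np.load("t6.npy");_,_,a,b,_=bubble(t)
A,B=[onz("top",x,.1145) for x in(a,b)];c=(A+B)/2;d=(B-A)/np.linalg.norm(B-A);print(A,B,c,np.linalg.norm(B-A),"yaw",np.degrees(np.arctan2(d[1],d[0])))
P=c-d*.068;P[2]=.18;print(P);rel(P,-81.7)
E
```

```text
[0.53568013 0.10052991 0.1145    ] [ 0.55484583 -0.02636592  0.1145    ] [0.54526298 0.03708199 0.1145    ] 0.12833501631186237 yaw -81.41125344630628
[0.53510778 0.10431942 0.18      ]
t 15.15 pos [ 0.456  -0.3919  0.2579] rpy [180.     0.   148.01] j [-22.1  12.6  -6.3   0.  -71.1 -99.9] F [-0.4 -0.1 -0.5]
delta mm [195.8 462.8  77.9] turn z -130.29
```

>>> {"op": "apply_moves", "data": {
  "deltas": [
    {"fingers": 0, "delta_pos": [6, 14, 0], "angular": [0, 0, -6]},
    {"fingers": 0, "delta_pos": [20, 47, 0], "angular": [0, 0, -14]},
    {"fingers": 0, "delta_pos": [36, 85, 0], "angular": [0, 0, -22]},
    {"fingers": 0, "delta_pos": [52, 123, 0], "angular": [0, 0, -30]},
    {"fingers": 0, "delta_pos": [68, 161, 0], "angular": [0, 0, -38]},
    {"fingers": 0, "delta_pos": [84, 199, 5], "angular": [0, 0, -46]},
    {"fingers": 0, "delta_pos": [100, 237, 10], "angular": [0, 0, -54]},
    {"fingers": 0, "delta_pos": [116, 275, 15], "angular": [0, 0, -62]},
    {"fingers": 0, "delta_pos": [132, 313, 20], "angular": [0, 0, -70]},
    {"fingers": 0, "delta_pos": [148, 350, 25], "angular": [0, 0, -78]}
  ]
}}

```text
clock: 16.15
tool_pos: [0.5159, -0.0152, 0.233]
orientation: [-180.0, 0.0, -133.7]
force: [0.5, -0.6, -0.1]
opening: 0.0004
gripper_force: 0.0
```

```bash
python3 - <<'E'
from h import *
rel((.535,.1043,.16),-81.5)
E
```

```text
t 16.15 pos [ 0.5159 -0.0152  0.233 ] rpy [-1.7998e+02  3.0000e-02 -1.3368e+02] j [ 20.1   5.2 -18.6   0.  -66.2 -63.8] F [ 0.5 -0.6 -0.1]
delta mm [-99.6  68.8  73. ] turn z -52.18
```

>>> {"op": "apply_moves", "data": {
  "deltas": [
    {"fingers": 0, "delta_pos": [-22, 16, 8], "angular": [0, 0, -8]},
    {"fingers": 0, "delta_pos": [-45, 32, 18], "angular": [0, 0, -16]},
    {"fingers": 0, "delta_pos": [-68, 48, 30], "angular": [0, 0, -24]},
    {"fingers": 0, "delta_pos": [-88, 61, 45], "angular": [0, 0, -32]},
    {"fingers": 0, "delta_pos": [-97, 67, 58], "angular": [0, 0, -40]},
    {"fingers": 0, "delta_pos": [-99, 68, 68], "angular": [0, 0, -47]},
    {"fingers": 0, "delta_pos": [-99, 68, 73], "angular": [0, 0, -52]},
    {"fingers": 0, "delta_pos": [-99, 68, 73], "angular": [0, 0, -52]},
    {"fingers": 0, "delta_pos": [-99, 68, 73], "angular": [0, 0, -52]}
  ]
}}

```text
clock: 17.05
tool_pos: [0.5359, 0.1014, 0.1601]
orientation: [-180.0, -0.0, -82.2]
force: [0.0, -0.7, -0.7]
opening: 0.0005
gripper_force: 0.0
```

```bash
python3 - <<'E'
from h import *
rel((.535,.1043,.118),-81.5)
t=ctrl.snapshot("top");s=ctrl.snapshot("side")
o=np.zeros((600,800,3),np.uint8)
o[:,:400]=cv2.resize(t[150:270,280:360,::-1],(400,600),interpolation=2)
o[:,400:]=cv2.resize(s[160:250,260:320,::-1],(400,600),interpolation=2);cv2.imwrite("pics/m7.png",o)
E
```

```text
t 17.05 pos [0.5359 0.1014 0.1601] rpy [-179.99   -0.    -82.18] j [ 31.3  11.5 -21.1   0.  -57.3 -23.5] F [ 0.  -0.7 -0.7]
delta mm [-3.   0.5 42.1] turn z -0.68
```

View pics/m7.png

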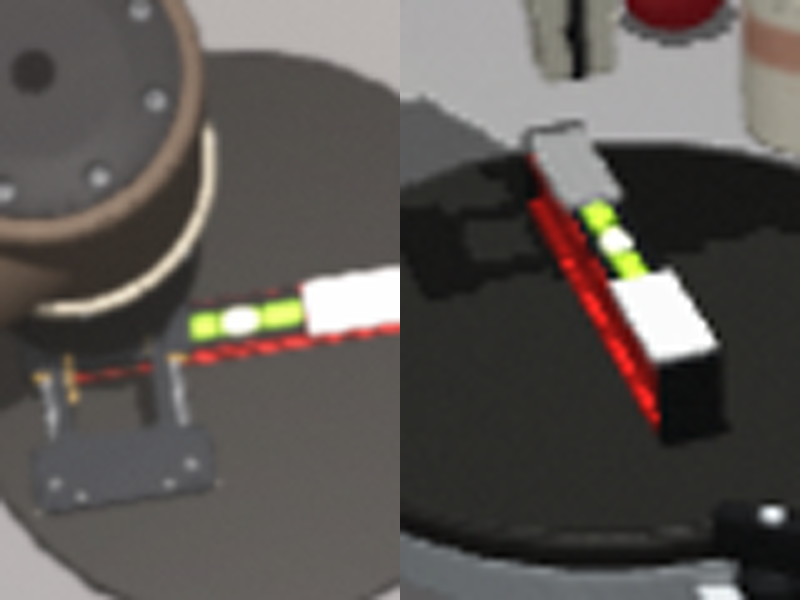

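Both views show the bubble clear of the gripper (top crop ≈(240,320), side crop ≈(615,240)). Pressing down.

>>> {"op": "apply_moves", "data": {
  "deltas": [
    {"fingers": 0, "delta_pos": [-3, 0, 15], "angular": [0, 0, -0.6]},
    {"fingers": 0, "delta_pos": [-3, 0, 30], "angular": [0, 0, -0.6]},
    {"fingers": 0, "delta_pos": [-3, 0, 38], "angular": [0, 0, -0.6]},
    {"fingers": 0, "delta_pos": [-3, 0, 41], "angular": [0, 0, -0.6]},
    {"fingers": 0, "delta_pos": [-3, 0, 41], "angular": [0, 0, -0.6]},
    {"fingers": 0, "delta_pos": [-3, 0, 41], "angular": [0, 0, -0.6]}
  ]
}}

```text
clock: 17.75
tool_pos: [0.5359, 0.1044, 0.1195]
orientation: [-179.9, 0.0, -81.4]
force: [-0.7, -0.6, -0.2]
opening: 0.0005
gripper_force: 0.0
```

>>> {"op": "apply_moves", "data": {
  "deltas": [
    {"fingers": 0, "delta_pos": [0, 0, 1], "angular": [0, 0, 0]},
    {"fingers": 0, "delta_pos": [0, 0, 2], "angular": [0, 0, 0]},
    {"fingers": 0, "delta_pos": [0, 0, 3], "angular": [0, 0, 0]},
    {"fingers": 0, "delta_pos": [0, 0, 4], "angular": [0, 0, 0]},
    {"fingers": 0, "delta_pos": [0, 0, 5], "angular": [0, 0, 0]},
    {"fingers": 0, "delta_pos": [0, 0, 5], "angular": [0, 0, 0]}
  ]
}}

```text
clock: 18.35
tool_pos: [0.5358, 0.1044, 0.1154]
orientation: [-179.9, -0.0, -81.4]
force: [-4.8, -0.7, 12.4]
opening: 0.0006
gripper_force: 6.5
```

>>> {"op": "apply_moves", "data": {
  "deltas": [
    {"fingers": 0, "delta_pos": [0, 0, 0.2], "angular": [0, 0, 0]},
    {"fingers": 0, "delta_pos": [0, 0, 0.4], "angular": [0, 0, 0]},
    {"fingers": 0, "delta_pos": [0, 0, 0.4], "angular": [0, 0, 0]},
    {"fingers": 0, "delta_pos": [0, 0, 0.4], "angular": [0, 0, 0]},
    {"fingers": 0, "delta_pos": [0, 0, 0.4], "angular": [0, 0, 0]}
  ]
}}

```text
clock: 18.85
tool_pos: [0.5359, 0.1044, 0.1154]
orientation: [-179.9, -0.0, -81.4]
force: [-5.5, 0.1, 14.4]
opening: -0.0
gripper_force: 7.7
```

>>> {"op": "apply_moves", "data": {
  "deltas": [
    {"fingers": 0, "delta_pos": [0, 0, 0.4], "angular": [0, 0, 0]},
    {"fingers": 0, "delta_pos": [0, 0, 0.6], "angular": [0, 0, 0]},
    {"fingers": 0, "delta_pos": [0, 0, 0.6], "angular": [0, 0, 0]},
    {"fingers": 0, "delta_pos": [0, 0, 0.6], "angular": [0, 0, 0]},
    {"fingers": 0, "delta_pos": [0, 0, 0.6], "angular": [0, 0, 0]},
    {"fingers": 0, "delta_pos": [0, 0, 0.6], "angular": [0, 0, 0]},
    {"fingers": 0, "delta_pos": [0, 0, 0.6], "angular": [0, 0, 0]},
    {"fingers": 0, "delta_pos": [0, 0, 0.6], "angular": [0, 0, 0]},
    {"fingers": 0, "delta_pos": [0, 0, 0.6], "angular": [0, 0, 0]},
    {"fingers": 0, "delta_pos": [0, 0, 0.6], "angular": [0, 0, 0]}
  ]
}}

```text
clock: 19.85
tool_pos: [0.5362, 0.1045, 0.1154]
orientation: [-179.9, -0.0, -81.4]
force: [-7.1, -0.6, 20.0]
opening: 0.0005
gripper_force: 10.0
```

```bash
python3 - <<'E'
from h import *
for i in range(14):t=ctrl.snapshot("top")
s=ctrl.snapshot("side");o=ctrl.get_obs();print(o["clock"],o["force"],o["tool_pos"])
im=np.zeros((600,800,3),np.uint8)
im[:,:400]=cv2.resize(t[180:240,300:340,::-1],(400,600),interpolation=2)
im[:,400:]=cv2.resize(s[160:250,260:320,::-1],(400,600),interpolation=2);cv2.imwrite("pics/m8.png",im)
E
```

```text
20.6 [-6.28763101  0.35965654 20.46463458] [0.53614867 0.10445099 0.11537974]
```

View pics/m8.png

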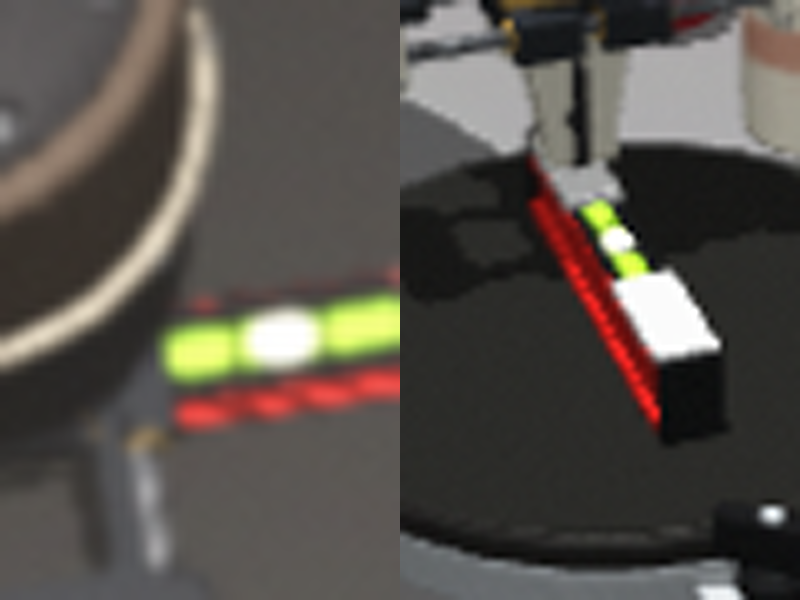

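The fingers press the far metal top steadily at 20 N, clear of the vial. The bubble (crop x≈248–318) lies between its lines (≈240 and 325).

```bash
python3 -c "
from plant import ctrl
print(ctrl.close_job())"
```

```text
the job is handed in; nothing more can be done
None
```

The level lies along the line to the knob on the middle of the plate, the knob is turned until the bubble sits between its lines, and I handed in at 20.6 s with the arm still pressing the level's metal top at about 20 N, clear of the vial; while turning the knob I briefly pulled up on it with about 23 N by mistake and eased that off before letting go.

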